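# Shut and cam-lock a sprung enclosure lid

## Robot

A 6-joint arm with a two-finger parallel gripper is mounted at the origin on a cart in front of the work surface, level with it; the furniture and walls round the work are solid. World frame = base frame: x ahead of the robot, y to its left, z up, the work surface at z = 0. Lengths are in m, angles in rad, forces in N, time in s.
With the tool pointing down it reaches from about 0.4 to 0.825 m from the base axis. Payload 7 kg.
Tool frame: the origin (TCP) lies midway between the tips of the shut fingers; the grasp point (between the pads) lies hold_point_z behind it (hold_point_z is the distance from the TCP to the grasp point, in m); z points along the fingers, y is the line along which they close (so a half turn about z gives the same grasp; the last joint's range is limited). The gripper opens to 88 mm and grips with 3 to 60 N. Pads are 19 mm wide; open, the fingers measure 130 mm over their backs; the gripper's body (78 mm by 193 mm) begins 47 mm behind the grasp point.
Start: joints at [-1.007, 0.359, 0.012, 0, -1.224, -0.288], TCP at [0.184, -0.649, 0.19] pointing down, gripper open.
Joint ranges: [-3.07, 3.07], [-1.43, 2.12], [-1.02, 1.25], [-3.03, 1.67], [-3.05, -0], [-3.03, 3.03]. Speed limits (rad/s): [2.39, 2.39, 3.01, 3.14, 3.14, 3.14].

## Interface

Orientations are given as [roll, pitch, yaw] about the fixed x, y, z axes, in that order (R = Rz(yaw) Ry(pitch) Rx(roll)).
In Python, from station import * gives the robot as it stands.
- The arm moves only by the tool apply_moves, never from a script. Its argument "steps" is a list of rows, each an object with "translation": the shift along the world's x, y, z scaled (see below), a list of three; "rotation": the turn, a rotation vector about the world's x, y, z scaled (see below), a list of three. A call has exactly 10 rows; each row is the pose to reach, as a shift and turn from the pose commanded when the call began; what a row does not reach only later rows make up. The controller multiplies each number of a shift by 250 mm and each number of a turn by 30 degrees. A row lasts 1/12 s, in which the tool goes at most 41.7 mm and 7.16 degrees, less where a joint would pass 70% of its speed; a pose out of reach is approached as far as the arm can. A call with a number of a shift or a turn outside -1 to 1 is refused whole. A call with a gripper value outside its range is refused whole. "jaw" is the closure, from -1 (fully open) to 1 (shut), so that 0 is half open, set as the call begins (left out, the last holds). The fingers move at their own pace and stop on an object; "newtons" is the grip in N (left out, the last holds). Time passes only in rows, so rows that repeat a pose let the fingers close, or fill a call up. It gives the time, the measured TCP pose, the force, the opening and the grip force at its end, in the units of the state.
- get_state(): the state, without advancing time (a new reading comes with each control period).
- grab_frame(name): name is "scene" or "top"; returns the picture (420x560x3 uint8, blue, green, red); there is no depth.
- camera_model(name): a dict with "fx", "fy", "cx", "cy" (pixels), "xyz" and "rotation" of the camera in the world. Camera axes: x right, y down, z forward; pixel columns grow to the right and rows downward; lengths in m; the calibration is good to about 2 mm. A picture is of the moment at which its call begins. camera_model takes no time and is no camera call.
- job_done(): hands the job in; it is judged then, once.
The state is a dict: "t": time; "q": joint angles; "qd": joint speeds; "joint_efforts": joint torques, N m; "eef_pos": TCP position; "ee_rot": TCP orientation; "force": force on the tool from outside, world axes, zero at the start; "moment": the same for the moment, N m; "width": finger opening in m; "gripper_force": force on a finger pad.
Only numpy, scipy, OpenCV 4.12 (cv2) and the standard library are available. Lean on these libraries where they do the work, as an engineer would, in place of code of your own. Each camera call takes 0.05 s, during which the arm holds its last target. There are 200 camera calls.

## Task

Shut the hinged lid of the grey enclosure on the bench and lock it: with the tongue turned clear of the frame, press the lid down gently against its rubber buffers until it meets its stops, hold it there and turn the wing knob clockwise to its end, so that the hidden tongue swings behind the frame edge and keeps the lid down when you let go. Feel your way: do not slam or lean on the lid, do not force the knob where the tongue catches (at most about 20 N), and leave the tools and parts lying around where they are.

Things in the scene. Friction and masses are not known exactly. Their poses are not given: they have to be found in the camera images.
- enclosure: Grey sheet-metal control box lying on its back, fixed: 150 (x) x 190 (y) x 80 mm high without its lid, open on top, parts mounted inside (below 55 mm). Origin: centre of its underside, on the bench. x points from the latch side (front) to the hinge side, y along the hinge, z up. Two cable glands stick 21 mm out of its +y wall.
- frame_lip (a point): Nominal middle of the steel frame lip inside the front wall (box axes), at its inner upper edge. The lip is 130 mm long, 14 mm deep downwards, 14 mm wide. Two stop studs rise 6 mm above it (7 mm to the front, 56 mm to either side). Lip, studs and buffers are one bracket in slotted holes, set up to 7 mm higher or lower than this; its true height is not measured and must be felt.
- buffers (a point): Nominal midpoint (box axes) between the tops of two black sprung rubber buffers, 79 mm to either side along y, in the box's front corners. At rest their tops are 10 mm above the studs; together 0.6 N/mm. They hold a loose lid 6 to 10 mm above the studs. They move up and down with the bracket (see frame_lip).
- cover: The lid plate, carrying the knob: grey, 153 x 194 x 3 mm with 17 mm skirts, 0.2 kg. Origin on the hinge line (75 mm behind the box's middle, 91.5 mm above the bench), in mid thickness. Its x points from free edge to hinge: the plate spans x = -153 to 0, y = -97 to 97 mm; z is its outer normal.
- lid_edge (a point): Middle of the lid's free edge, on its outer face, 153 mm from the hinge line. Axes as the cover's.
- lid (a joint): Opening angle of the lid, rad: 0 = level, nominally shut; larger = free edge higher. A friction hinge (0.2 N m) holds it where it is left, so it must be pushed down. It meets its stops between -0.05 and 0.05, the buffers 0.07 above that; if the tongue sticks out, it lands on the lip 0.14 above its stops. From buffers to stops takes about 8 N at the knob, then it is hard. Locked, it springs up 1.5 mm onto the tongue.
- wing (a point): Grip point of the black wing knob, on its axis in mid height of the wing. The axis stands square on the lid, 113 mm from the hinge line, in the lid's middle (y = 0). The wing is a bar 10 mm thick, 46 mm long, 26 mm tall (13 mm above and below this point) on a 38 mm round skirt; the lid's face lies 22 mm below this point. y is the wing's long direction, x its thickness, z the axis, away from the lid.
- knob (a joint): Angle of the wing knob, 0 to 1.5 rad with hard ends, growing clockwise seen from outside the lid (friction 0.06 N m). 0: wing parallel to the free edge, tongue under the lid points along it, clear of the lip. 1.5: wing square to the edge, tongue points out towards the front. Beyond about 0.4 rad the tongue's tip crosses the lip.
- tongue_tip (a point): Tip of the knob's hidden steel tongue, on its upper face, 32 mm from the knob's axis, 21.5 mm below the lid's underside. The tongue is 3.5 mm thick and 12 mm wide. Only with the lid pressed down to within 1.5 mm of its stops does it pass under the lip; else it catches on the lip's edge and the knob stops at about 0.4 rad.
- screwdriver_cross: Screwdriver with a cross tip, 208 mm long, lying on the left bench; leave it alone. Origin: underside centre.
- multimeter: Hand multimeter, 138 x 68 x 39 mm, lying on the left bench; leave it alone. Origin: underside centre.
- power_resistor_b: Ribbed power resistor, 29 x 66 x 16 mm, on the bench right of the box; leave it alone. Origin: underside centre.
- battery_aa: AA cell, 15 mm thick, 50 mm tall, standing on end right of the box; leave it alone. Origin: underside centre.

How it is judged:
At the end, for the whole second after the job is handed in: The wing knob is turned at least 1.2 rad of its 1.5 rad towards locked and the lid stands less than 0.072 rad open and still (only possible with the tongue under the frame lip), with the robot clear of it (value of joint knob above 1.2 rad and value of joint lid below 0.072 rad and velocity of joint lid below 0.05 rad/s); the robot touches nothing.
It fails at once if The lid, its studs or its tongue press on the enclosure with more than 20 N in all (slammed, leaned on, or the knob forced) (contact force between cover and enclosure above 20 N).
It fails at once if A bystander object is moved by more than 15 mm (distance of any of screwdriver_cross, multimeter, power_resistor_b, battery_aa from where it was at the start of the episode above 0.015 m).
It also fails if it takes over 61 s, if anything falls off the work surface, if the arm or the gripper's body presses on something with over 40 N, if the wrist force passes 120 N, or if a joint passes its speed limit or range.

## Working session

There is one attempt and no reset: what is moved stays moved. The work goes in short steps, Python scripts to look and compute and a tool call to move; the robot and the scene stay as the last step left them, time stands still between calls to the robot, and variables do not carry over. Pictures are saved under pics/ and viewed, at most 10 in all, crops included, and the job is handed in when it is done.

Besides the shell and the picture viewer there is one more tool, called after ">>>" as a command line: name --argument value ..., lists and objects as JSON in quotes. apply_moves: Moves the arm, as the interface text tells. Shifts and turns lie within -1 to 1; 1 stands for 250 mm of shift or 30 degrees of turn. Its arguments: {"type":"object","properties":{"steps":{"type":"array"},"jaw":{"type":"number"},"newtons":{"type":"number"}},"required":["steps"]}

```bash
mkdir -p pics
python3 - <<'E'
from station import *
import cv2
for n in("scene","top"):
    cv2.imwrite(f"pics/{n}0.png",grab_frame(n)); print(n,camera_model(n))
print(get_state())
E
```

```text
scene {'fx': 477.4096091866006, 'fy': 477.4096091866006, 'cx': 273.7140371657883, 'cy': 204.33195905504863, 'xyz': array([-0.27869531, -0.88137872,  0.57442526]), 'rotation': array([-1.98483026,  0.01359117, -0.86150784])}
top {'fx': 471.0111961253893, 'fy': 471.0111961253893, 'cx': 277.04221505559997, 'cy': 214.85389871140924, 'xyz': array([ 0.32513637, -0.16306745,  1.10676881]), 'rotation': array([-2.91488541,  0.00564518, -1.67987771])}
{'t': 0.1, 'q': array([-1.00688634e+00,  3.59336264e-01,  1.11870180e-02, -3.02021082e-04,
       -1.22410491e+00, -2.88101890e-01]), 'qd': array([ 0.00032656, -0.00243511,  0.00334119,  0.0011466 , -0.00027069,
        0.00092949]), 'joint_efforts': array([-7.81275994e-04, -5.84162307e+01,  2.93752456e+01,  7.01536015e+00,
        1.02368620e-02, -6.75610181e-05]), 'eef_pos': array([ 0.18366236, -0.64903967,  0.18891991]), 'ee_rot': array([ 3.14011423e+00, -1.42021245e-04, -2.86588728e+00]), 'force': array([0.05116575, 0.38395597, 0.66059786]), 'moment': array([0.02628316, 0.00720741, 0.01989042]), 'gripper_force': 0.0, 'width': 0.08715238484367002}
```

View pics/scene0.png

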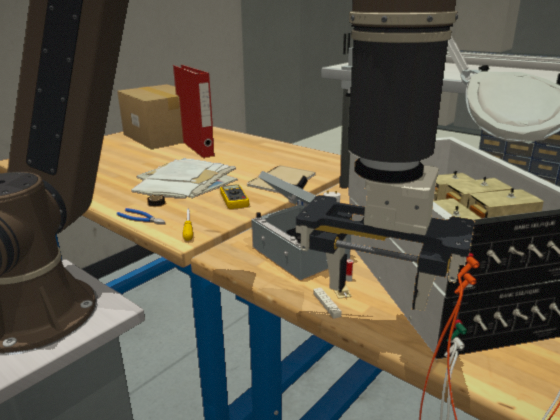

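View pics/top0.png

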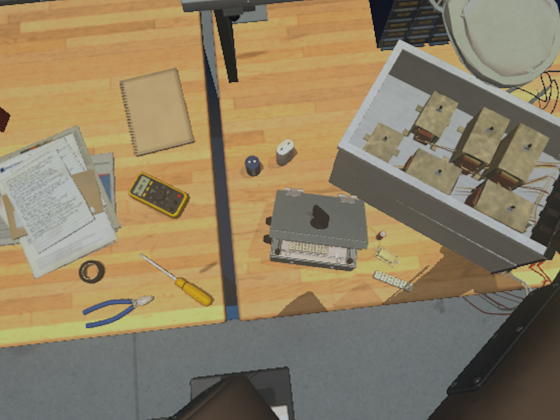

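The scene view shows the box at about (290,235), partly hidden by the gripper. In the top view the box is at cols 268–368, rows 190–270, with its lid half open, hinge on the far side and wing near (319,216). I'll enlarge the top view.

```bash
cat > h.py <<'E'
import numpy as np, cv2
from scipy.spatial.transform import Rotation as R
from station import *
def ray(n,u,v):
    c=camera_model(n); d=R.from_euler('xyz',c['rotation']).as_matrix()@[(u-c['cx'])/c['fx'],(v-c['cy'])/c['fy'],1]
    return c['xyz'],d/np.linalg.norm(d)
def onz(n,u,v,z):
    o,d=ray(n,u,v); return o+d*(z-o[2])/d[2]
def pix(n,p):
    c=camera_model(n); q=R.from_euler('xyz',c['rotation']).as_matrix().T@(np.array(p)-c['xyz'])
    return np.array([c['fx']*q[0]/q[2]+c['cx'],c['fy']*q[1]/q[2]+c['cy']])
def crop(src,dst,x0,y0,w,h,s):
    im=cv2.imread(src)[y0:y0+h,x0:x0+w]; cv2.imwrite(dst,cv2.resize(im,None,fx=s,fy=s,interpolation=cv2.INTER_CUBIC))
E
python3 - <<'E'
from h import *
a=cv2.imread('pics/top0.png')[180:280,255:405];b=cv2.imread('pics/scene0.png')[160:310,230:380]
a=cv2.resize(a,None,fx=5,fy=5,interpolation=cv2.INTER_CUBIC);cv2.imwrite('pics/c1.png',a)
b=cv2.resize(b,None,fx=4,fy=4,interpolation=cv2.INTER_CUBIC);cv2.imwrite('pics/c2.png',b)
print(pix('scene',get_state()['eef_pos']))
E
```

```text
[374.81410073 320.40960059]
```

View pics/c1.png

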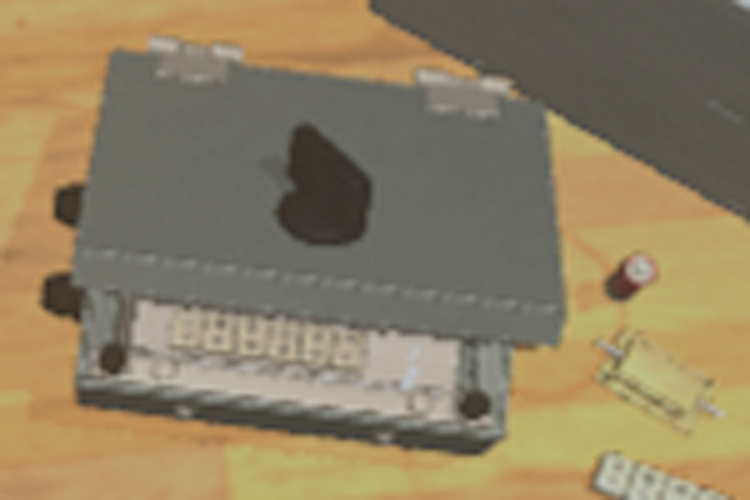

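View pics/c2.png

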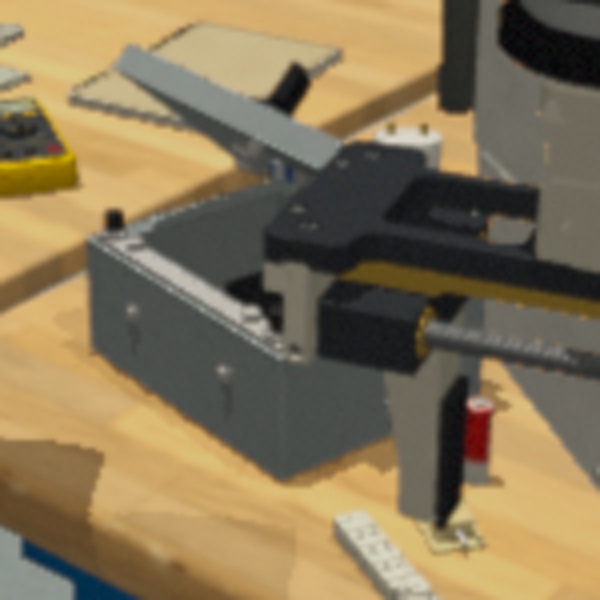

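```bash
cat >> h.py <<'E'
def box2w(p,b): return np.array([b[0],b[1],0])+R.from_euler('z',b[2]).apply(p)
def lid2w(p,b,a):  # a: opening; cover x toward hinge
    return box2w(np.array([75,0,91.5])/1e3+R.from_euler('y',a).apply(np.array(p)/1e3),b)
E
python3 - <<'E'
from h import *
from scipy.optimize import least_squares
T=lambda u,v:(255+u/5,180+v/5); S=lambda u,v:(230+u/4,160+v/4)
B=[('scene',(-75,95,80),S(90,238)),('scene',(-75,-95,80),S(283,357)),('scene',(-75,95,0),S(92,350)),('scene',(-75,-95,0),S(284,477)),
('top',(-75,95,0),T(78,405)),('top',(-75,-95,0),T(488,454)),('top',(-75,95,80),T(78,378)),('top',(-75,-95,80),T(507,435))]
L=[('scene',(-153,97,1.5),S(128,46)),('scene',(-153,-97,1.5),S(342,148)),('top',(-153,97,1.5),T(77,250)),('top',(-153,-97,1.5),T(562,310)),
('top',(0,97,1.5),T(108,55)),('top',(0,-97,1.5),T(547,110))]
def f(x):
    r=[pix(n,box2w(np.array(p)/1e3,x[:3]))-q for n,p,q in B]+[pix(n,lid2w(p,x[:3],x[3]))-q for n,p,q in L]
    return np.ravel(r)
s=least_squares(f,[.5,-.2,0,.5],loss='soft_l1');x=s.x;print(x);print(f(x).reshape(-1,2).round(1))
for k in(0,-13,13):print('wing',k,lid2w((-113,0,23.5+k),x[:3],x[3]),pix('top',lid2w((-113,0,23.5+k),x[:3],x[3])),pix('scene',lid2w((-113,0,23.5+k),x[:3],x[3])))
c=x[:3];zt=1.5+35
for g in(0,.2,.4,.6,.8,1,1.2,1.5):
  # clockwise from outside => -g about cover z; long axis starts along y
  d=np.array([np.sin(g),np.cos(g),0])*23
  print(g,*[(5*(pix('top',lid2w(np.array([-113,0,zt])+s*d,c,x[3]))-[255,180])).round(0) for s in(1,-1)],*[(4*(pix('scene',lid2w(np.array([-113,0,zt])+s*d,c,x[3]))-[230,160])).round(0) for s in(1,-1)])
E
```

```text
[ 0.52176151 -0.26788291 -0.23422869  0.71400959]
[[-1.2 -0.6]
 [ 0.2  0.2]
 [-0.6  0.5]
 [-0.4  2.4]
 [ 0.3 -0.3]
 [-1.4 -0.1]
 [-0.4  0.4]
 [ 0.2 -0.3]
 [-0.2 -0.1]
 [-0.1 -0.4]
 [-0.1  0.2]
 [ 1.   0.2]
 [ 1.2 -2.5]
 [-0.  -3.1]]
wing 0 [ 0.5266158  -0.26904119  0.18326017] [321.11950707 215.38577969] [302.46978059 182.7243134 ]
wing -13 [ 0.51833496 -0.26706531  0.17343552] [320.2680174  220.53229942] [299.50059343 187.61019065]
wing 13 [ 0.53489663 -0.27101706  0.19308481] [321.98492098 210.15509997] [305.43575876 177.84371665]
0 [278. 144.] [392. 158.] [276.  60.] [328.  83.]
0.2 [279. 137.] [391. 164.] [281.  64.] [323.  79.]
0.4 [283. 132.] [388. 170.] [287.  68.] [317.  75.]
0.6 [289. 127.] [382. 176.] [294.  72.] [310.  70.]
0.8 [296. 123.] [375. 180.] [301.  77.] [303.  66.]
1 [305. 120.] [365. 183.] [307.  80.] [296.  62.]
1.2 [316. 118.] [355. 185.] [314.  84.] [289.  58.]
1.5 [332. 118.] [338. 185.] [323.  89.] [280.  54.]
```

The box fit is consistent: residuals are mostly under 1.5 px, yaw −0.234 and lid angle 0.71. In the crop, the wing's top ends at about (305,128) and (367,187), so the knob is at roughly 1.0 rad and the tongue sticks out. It has to be turned back first. Next I'll check the clearance to the big box and compute the push path.

```bash
cat >> h.py <<'E'
Bx=np.array([0.5218,-0.2679,-0.2342])
E
python3 - <<'E'
from h import *
import station
print([k for k in dir(station) if not k.startswith('_')]); print(getattr(station,'hold_point_z',None))
p0=onz('top',333,180,0);print('corner foot',p0,[ (z,onz('top',343,150,z).round(3)) for z in(.05,.1,.15,.2,.25)])
print('near corner rim',[(z,onz('top',530,240,z).round(3)) for z in(.1,.2)])
e=get_state()['eef_pos']
for a in(.714,.6,.5,.4,.3):
  q=lid2w((-135,50,1.5),Bx,a);print(a,q.round(4),((q-e)/.25).round(3))
E
```

```text
['Unreachable', 'camera_model', 'get_state', 'grab_frame', 'hold_point_z', 'job_done']
0.0188
corner foot [ 0.65166477 -0.33055508  0.        ] [(0.05, array([ 0.708, -0.357,  0.05 ])), (0.1, array([ 0.69 , -0.348,  0.1  ])), (0.15, array([ 0.672, -0.338,  0.15 ])), (0.2, array([ 0.654, -0.329,  0.2  ])), (0.25, array([ 0.636, -0.32 ,  0.25 ]))]
near corner rim [(0.1, array([ 0.441, -0.72 ,  0.1  ])), (0.2, array([ 0.429, -0.664,  0.2  ]))]
0.714 [ 0.5081 -0.2132  0.181 ] [ 1.298  1.743 -0.032]
0.6 [ 0.4988 -0.211   0.169 ] [ 1.261  1.752 -0.08 ]
0.5 [ 0.4918 -0.2093  0.1575] [ 1.233  1.759 -0.126]
0.4 [ 0.486  -0.2079  0.1455] [ 1.209  1.764 -0.174]
0.3 [ 0.4813 -0.2068  0.1328] [ 1.191  1.769 -0.224]
```

>>> apply_moves --jaw 1 --newtons 30 --steps '[{"translation": [0,0.05,0.2],"rotation": [0,0,0]},{"translation": [0.04,0.18,0.24],"rotation": [0,0,0]},{"translation": [0.08,0.3,0.24],"rotation": [0,0,0]},{"translation": [0.14,0.42,0.24],"rotation": [0,0,0]},{"translation": [0.2,0.54,0.24],"rotation": [0,0,0]},{"translation": [0.26,0.66,0.24],"rotation": [0,0,0]},{"translation": [0.32,0.76,0.24],"rotation": [0,0,0]},{"translation": [0.38,0.86,0.24],"rotation": [0,0,0]},{"translation": [0.44,0.92,0.24],"rotation": [0,0,0]},{"translation": [0.48,0.96,0.24],"rotation": [0,0,0]}]'

```text
t: 0.93
eef_pos: [0.3046, -0.4076, 0.2499]
ee_rot: [-3.142, 0.001, -2.865]
force: [-0.7, -0.3, -0.2]
width: 0.0264
gripper_force: 0.0
```

>>> apply_moves --steps '[{"translation": [0.08,0.08,0],"rotation": [0,0,0]},{"translation": [0.16,0.16,0],"rotation": [0,0,0]},{"translation": [0.24,0.24,0],"rotation": [0,0,0]},{"translation": [0.32,0.32,0],"rotation": [0,0,0]},{"translation": [0.4,0.4,0],"rotation": [0,0,0]},{"translation": [0.48,0.48,0],"rotation": [0,0,0]},{"translation": [0.56,0.56,0],"rotation": [0,0,0]},{"translation": [0.64,0.64,0],"rotation": [0,0,0]},{"translation": [0.72,0.71,0],"rotation": [0,0,0]},{"translation": [0.8,0.78,-0.02],"rotation": [0,0,0]}]'

```text
t: 1.77
eef_pos: [0.5049, -0.2134, 0.2454]
ee_rot: [-3.141, 0.001, -2.865]
force: [0.3, -0.7, -0.1]
width: -0.0
gripper_force: 0.0
```

>>> apply_moves --steps '[{"translation": [0,0,-0.06],"rotation": [0,0,0]},{"translation": [0,0,-0.12],"rotation": [0,0,0]},{"translation": [0,0,-0.18],"rotation": [0,0,0]},{"translation": [0,0,-0.22],"rotation": [0,0,0]},{"translation": [0,0,-0.24],"rotation": [0,0,0]},{"translation": [-0.01,0,-0.26],"rotation": [0,0,0]},{"translation": [-0.02,0.005,-0.28],"rotation": [0,0,0]},{"translation": [-0.03,0.01,-0.3],"rotation": [0,0,0]},{"translation": [-0.04,0.013,-0.32],"rotation": [0,0,0]},{"translation": [-0.05,0.016,-0.34],"rotation": [0,0,0]}]'

```text
t: 2.6
eef_pos: [0.4911, -0.2105, 0.1597]
ee_rot: [-3.141, 0.001, -2.866]
force: [-0.5, -0.4, 0.1]
width: 0.0006
gripper_force: 0.0
```

Run:
```python
from h import *
cv2.imwrite('pics/top1.png',grab_frame('top'));cv2.imwrite('pics/sc1.png',grab_frame('scene'))
a=cv2.imread('pics/top1.png')[170:290,250:390];b=cv2.imread('pics/sc1.png')[130:290,200:400]
o=np.zeros((480,800+0,3),np.uint8)
a=cv2.resize(a,(390,334));b=cv2.resize(b,(410,328));o[:334,:390]=a;o[:328,390:]=b
cv2.imwrite('pics/m1.png',o[:340])
```

```text
(no output)
```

View pics/m1.png

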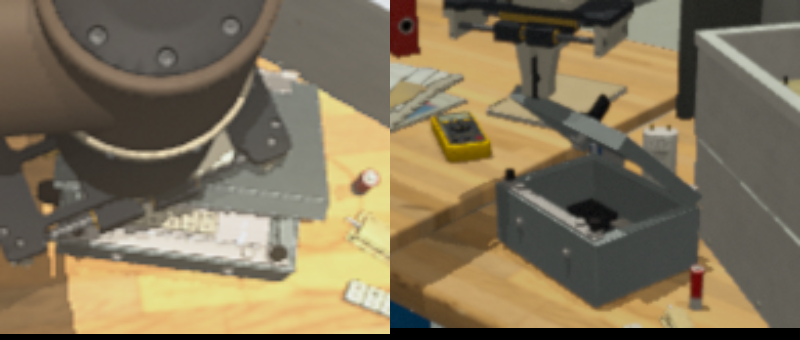

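The mosaic shows the shut fingers at the lid's left free corner, around mosaic (530,95). The lid still looks steep, so I'll check its angle from the pixels.

Run:
```python
from h import *
for a in(.72,.65,.6,.55,.5,.45):print(a,*[pix('scene',lid2w((-153,y,1.5),Bx,a)).round(1) for y in(97,-97)],*[pix('top',lid2w((-153,y,1.5),Bx,a)).round(1) for y in(-97,)])
print(pix('scene',get_state()['eef_pos']))
crop('pics/sc1.png','pics/c3.png',240,140,130,100,6)
print(get_state()['force'])
```

```text
0.72 [262.  171.1] [315.7 196.2] [368.5 241.9]
0.65 [259.7 175. ] [313.1 200.7] [367.4 246. ]
0.6 [258.2 177.9] [311.3 204. ] [366.7 248.7]
0.55 [256.8 180.8] [309.7 207.4] [365.9 251.3]
0.5 [255.5 183.8] [308.2 210.8] [365.2 253.7]
0.45 [254.3 186.8] [306.8 214.2] [364.4 255.9]
[272.55510078 191.15788523]
[-0.51347044  0.22546674 -0.59982483]
```

View pics/c3.png

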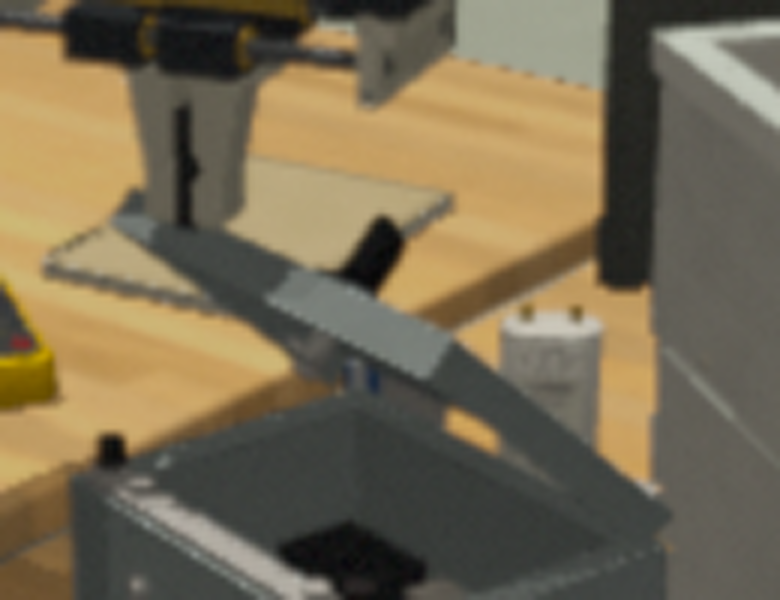

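The fingers look to be behind the free edge, yet the lid hasn't moved and no force shows. I'll check whether the camera frame agrees with the robot frame.

Run:
```python
from h import *
e=get_state()['eef_pos']
for n in('top','scene'):
  print(n,[pix(n,e+[0,0,k]).round(0) for k in(0,.03,.06,.1,.15)],pix(n,(0,0,0)).round(0))
  print(camera_model(n)['xyz'],R.from_euler('xyz',camera_model(n)['rotation']).as_matrix().round(3).tolist())
e0=np.array([.1837,-.649,.1889]);yd=np.array([np.sin(-2.866),-np.cos(-2.866),0])
print([pix('scene',e0+s*.043*yd).round(0) for s in(1,-1)])
```

```text
top [array([294., 238.]), array([294., 236.]), array([295., 233.]), array([295., 229.]), array([296., 223.])] [220. 488.]
[ 0.32513637 -0.16306745  1.10676881] [[-0.109, -0.968, 0.224], [-0.994, 0.107, -0.019], [-0.006, -0.225, -0.974]]
scene [array([273., 191.]), array([272., 179.]), array([272., 167.]), array([272., 149.]), array([272., 127.])] [ 34. 312.]
[-0.27869531 -0.88137872  0.57442526] [[0.651, -0.313, 0.691], [-0.759, -0.253, 0.6], [-0.014, -0.915, -0.402]]
[array([343., 312.]), array([409., 329.])]
```

>>> apply_moves --steps '[{"translation": [-0.005,0,-0.01],"rotation": [0,0,0]},{"translation": [-0.01,0,-0.02],"rotation": [0,0,0]},{"translation": [-0.015,0.005,-0.03],"rotation": [0,0,0]},{"translation": [-0.02,0.005,-0.04],"rotation": [0,0,0]},{"translation": [-0.025,0.005,-0.05],"rotation": [0,0,0]},{"translation": [-0.03,0.005,-0.06],"rotation": [0,0,0]},{"translation": [-0.03,0.01,-0.07],"rotation": [0,0,0]},{"translation": [-0.035,0.01,-0.08],"rotation": [0,0,0]},{"translation": [-0.035,0.01,-0.09],"rotation": [0,0,0]},{"translation": [-0.04,0.01,-0.1],"rotation": [0,0,0]}]'

```text
t: 3.53
eef_pos: [0.4815, -0.2079, 0.1345]
ee_rot: [-3.142, 0.0, -2.866]
force: [0.5, 0.4, 0.9]
width: 0.0004
gripper_force: 0.4
```

Run:
```python
from h import *
print(get_state()['force'],get_state()['eef_pos'])
cv2.imwrite('pics/sc2.png',grab_frame('scene'))
crop('pics/sc2.png','pics/c4.png',230,110,150,140,4)
```

```text
[0.52546718 0.42417158 0.85185961] [ 0.48145311 -0.20791576  0.13447359]
```

View pics/c4.png

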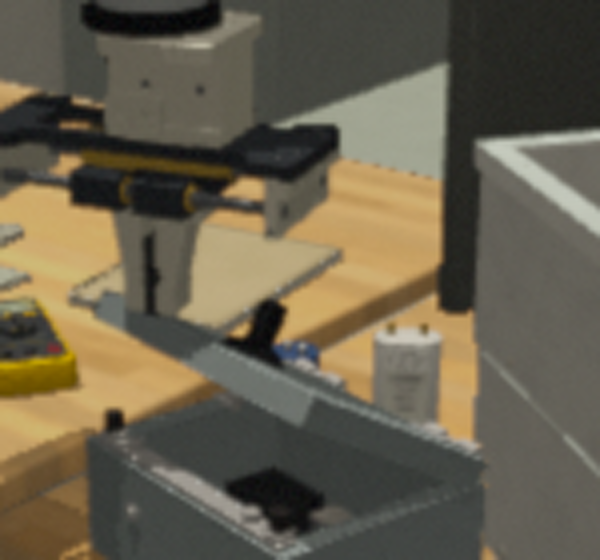

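The lid now sits at about 0.525 rad: left free corner (256.3,183), right free corner (309.5,209). In both scene pictures the hand appears about 30 mm higher than the reported TCP, which also fits the contact height. So I'll take the real tip height as the reported TCP plus about 30 mm and keep pushing.

>>> apply_moves --steps '[{"translation": [-0.005,0,-0.014],"rotation": [0,0,0]},{"translation": [-0.01,0,-0.028],"rotation": [0,0,0]},{"translation": [-0.015,0.005,-0.042],"rotation": [0,0,0]},{"translation": [-0.02,0.005,-0.056],"rotation": [0,0,0]},{"translation": [-0.025,0.005,-0.07],"rotation": [0,0,0]},{"translation": [-0.03,0.005,-0.084],"rotation": [0,0,0]},{"translation": [-0.03,0.01,-0.098],"rotation": [0,0,0]},{"translation": [-0.035,0.01,-0.112],"rotation": [0,0,0]},{"translation": [-0.035,0.01,-0.126],"rotation": [0,0,0]},{"translation": [-0.04,0.01,-0.13],"rotation": [0,0,0]}]'

```text
t: 4.42
eef_pos: [0.4711, -0.2054, 0.1016]
ee_rot: [3.141, -0.001, -2.866]
force: [-0.5, 0.0, -0.6]
width: 0.0006
gripper_force: 0.1
```

Run:
```python
from h import *
print(get_state()['force'],get_state()['eef_pos'],get_state()['q'])
cv2.imwrite('pics/sc3.png',grab_frame('scene'))
crop('pics/sc3.png','pics/c5.png',230,110,150,140,4)
for a in(.45,.4,.35,.3,.25,.2):print(a,*[(4*(pix('scene',lid2w((-153,y,1.5),Bx,a))-[230,110])).round(0) for y in(97,-97)])
```

```text
[-0.47307181  0.04118754 -0.59369712] [ 0.47113221 -0.20539905  0.10159357] [-2.87239022e-02  1.73422491e-01 -4.61407989e-01 -4.96005997e-05
 -9.36554214e-01 -1.26613030e+00]
0.45 [ 97. 307.] [307. 417.]
0.4 [ 93. 319.] [302. 431.]
0.35 [ 90. 331.] [298. 444.]
0.3 [ 86. 344.] [294. 458.]
0.25 [ 84. 356.] [290. 472.]
0.2 [ 82. 368.] [287. 486.]
```

View pics/c5.png

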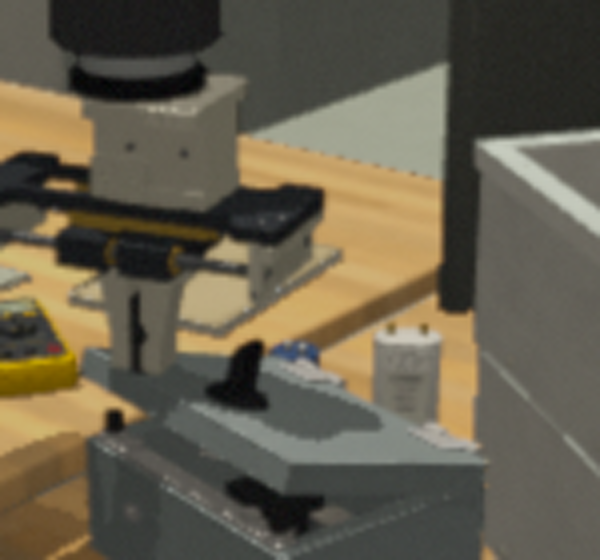

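The right free corner is at (294,462) and the left at (85,350), so the lid is at about 0.285 rad. The fingertips touch the lid face at about (143,372), and I'll derive the true tip position from that.

Run:
```python
from h import *
a=.285; e=get_state()['eef_pos']
o,d=ray('scene',230+143/4,110+372/4)
P=lid2w((-100,0,1.5),Bx,a); n=lid2w((-100,0,1001.5),Bx,a)-P
t=((P-o)@n)/(d@n); X=o+d*t; print('tip on lid',X,'tcp',e,X-e)
print('tcp pix crop',4*(pix('scene',e)-[230,110]),4*(pix('scene',e+[0,0,.03])-[230,110]), 'body66', 4*(pix('scene',e+[0,0,.066])-[230,110]))
w=lid2w((-113,0,23.5),Bx,a);print('wing',w,'skirt ctr crop',4*(pix('scene',lid2w((-113,0,2),Bx,a))-[230,110]),'top',4*(pix('scene',lid2w((-113,0,36.5),Bx,a))-[230,110]))
```

```text
tip on lid [ 0.47378338 -0.20333958  0.1331093 ] tcp [ 0.47086907 -0.20540508  0.10163026] [0.00291431 0.0020655  0.03147904]
tcp pix crop [143.43552215 423.8974869 ] [142.38494012 376.81984755] body66 [141.09346537 318.94756262]
wing [ 0.49569801 -0.26167264  0.14582284] skirt ctr crop [237.02857472 401.13086854] top [250.62890821 343.31762774]
```

The reported TCP is biased by 31 mm in z, and the predicted wing top matches the image (250,343). Now I'll compute the grasp orientation and hover pose.

```bash
cat >> h.py <<'E'
BIAS=np.array([0.001,0.001,0.031]) # real tip - reported (tool vertical)
def Rt(a,g):  # tool orientation: z=-n, y=wing thickness dir
    L=R.from_euler('z',Bx[2])*R.from_euler('y',a)
    X=L.apply([-np.sin(g),-np.cos(g),0]);Y=L.apply([-np.cos(g),np.sin(g),0]);Z=L.apply([0,0,-1])
    return R.from_matrix(np.c_[X,Y,Z])
def tip(a,h): return lid2w((-113,0,1.5+h),Bx,a) # point on knob axis h mm above face
def rel(a,g,h,e0,r0,bias=BIAS):
    rv=(Rt(a,g)*r0.inv()).as_rotvec(); return ((tip(a,h)-bias-e0)/.25).round(4),(np.degrees(rv)/30).round(4)
def now():
    s=get_state(); return s['eef_pos'],R.from_euler('xyz',s['ee_rot'])
E
python3 - <<'E'
from h import *
e,r=now(); print(e,r.as_matrix().round(3).tolist(),Rt(0,.95).as_matrix().round(3).tolist())
print(rel(.285,.95,80,e,r),np.linalg.det(Rt(0,.9).as_matrix()))
E
```

```text
[ 0.47086907 -0.20540508  0.10163026] [[-0.962, -0.272, -0.001], [-0.272, 0.962, 0.0], [0.001, 0.0, -1.0]] [[-0.926, -0.377, 0.0], [-0.377, 0.926, 0.0], [-0.0, 0.0, -1.0]]
(array([ 0.1588, -0.2442,  0.2754]), array([0.1553, 0.5205, 0.2102])) 1.0000000000000004
```

>>> apply_moves --jaw -1 --steps '[{"translation": [-0.01,0,0.1],"rotation": [0,0,0]},{"translation": [0,0,0.2],"rotation": [0,0,0]},{"translation": [0.02,-0.03,0.3],"rotation": [0.03,0.1,0.04]},{"translation": [0.05,-0.08,0.32],"rotation": [0.06,0.2,0.08]},{"translation": [0.08,-0.13,0.32],"rotation": [0.09,0.3,0.12]},{"translation": [0.12,-0.18,0.32],"rotation": [0.12,0.4,0.16]},{"translation": [0.15,-0.23,0.32],"rotation": [0.15,0.5,0.2]},{"translation": [0.159,-0.244,0.3],"rotation": [0.155,0.52,0.21]},{"translation": [0.159,-0.244,0.28],"rotation": [0.155,0.52,0.21]},{"translation": [0.159,-0.244,0.275],"rotation": [0.155,0.52,0.21]}]'

```text
t: 5.3
eef_pos: [0.5105, -0.2662, 0.1692]
ee_rot: [2.972, -0.231, -2.736]
force: [-0.7, -0.3, 0.1]
width: 0.0615
gripper_force: 0.0
```

Run:
```python
from h import *
e,r=now(); print(e,get_state()['width'],get_state()['force'])
cv2.imwrite('pics/sc4.png',grab_frame('scene'))
crop('pics/sc4.png','pics/c6.png',230,110,150,120,5)
for nm,b in(('world',BIAS),('tool',r.apply([0,0,-.031]))):
  c=e+b
  print(nm,'real tip',c,'fingertips crop',[(5*(pix('scene',c+r.apply([0,s*.044,0]))-[230,110])).round(0) for s in(1,-1)])
print('wing top crop',5*(pix('scene',lid2w((-113,0,36.5),Bx,.285))-[230,110]))
```

```text
[ 0.51045683 -0.26619324  0.16915344] 0.0615207386017447 [-0.71457355 -0.34571714  0.07248923]
world real tip [ 0.51145683 -0.26519324  0.20015344] fingertips crop [array([243., 311.]), array([429., 362.])]
tool real tip [ 0.51895783 -0.26824018  0.19889471] fingertips crop [array([259., 310.]), array([444., 361.])]
wing top crop [313.28613527 429.14703468]
```

View pics/c6.png

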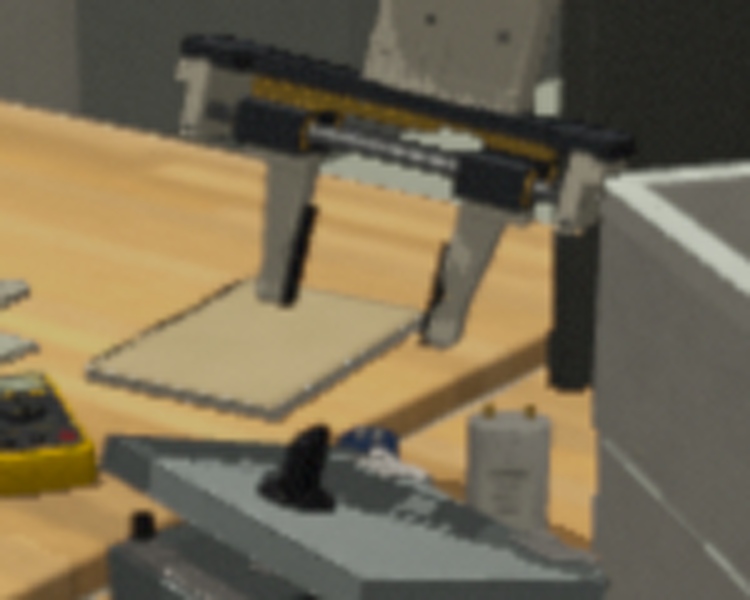

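The fingertips are at (290,303) and (422,340). That fits a bias along the tool axis of about 33–35 mm rather than one along world z. The gripper is lined up with the wing and clear of the big box, so I'll go down along the knob axis.

```bash
sed -i 's/^BIAS=.*/BIAS=.033/; s/bias=BIAS): /bias=BIAS):/; s/tip(a,h)-bias-e0/tip(a,h)+Rt(a,g).apply([0,0,bias])-e0/' h.py
python3 - <<'E'
from h import *
e,r=now(); print(get_state()['width'])
for h in(60,45,30,14):print(h,*rel(.285,.95,h,e,r))
E
```

```text
0.06567372241751368
60 [-0.0527  0.016  -0.0773] [-0.0004 -0.0001  0.0013]
45 [-0.0691  0.02   -0.1349] [-0.0004 -0.0001  0.0013]
30 [-0.0855  0.0239 -0.1924] [-0.0004 -0.0001  0.0013]
14 [-0.103   0.028  -0.2539] [-0.0004 -0.0001  0.0013]
```

>>> apply_moves --steps '[{"translation": [-0.05,0.016,-0.04],"rotation": [0,0,0]},{"translation": [-0.053,0.016,-0.077],"rotation": [0,0,0]},{"translation": [-0.061,0.018,-0.106],"rotation": [0,0,0]},{"translation": [-0.069,0.02,-0.135],"rotation": [0,0,0]},{"translation": [-0.077,0.022,-0.163],"rotation": [0,0,0]},{"translation": [-0.085,0.024,-0.192],"rotation": [0,0,0]},{"translation": [-0.091,0.025,-0.213],"rotation": [0,0,0]},{"translation": [-0.097,0.027,-0.234],"rotation": [0,0,0]},{"translation": [-0.103,0.028,-0.254],"rotation": [0,0,0]},{"translation": [-0.103,0.028,-0.254],"rotation": [0,0,0]}]'

```text
t: 6.18
eef_pos: [0.4845, -0.2592, 0.1064]
ee_rot: [2.972, -0.231, -2.736]
force: [-0.9, 0.0, -0.5]
width: 0.0882
gripper_force: 0.0
```

Run:
```python
from h import *
e,r=now(); print(e,get_state()['width'],get_state()['force'])
cv2.imwrite('pics/sc5.png',grab_frame('scene'))
crop('pics/sc5.png','pics/c7.png',230,110,150,120,5)
```

```text
[ 0.48450341 -0.25923882  0.1063901 ] 0.08817749875670013 [-0.8500006   0.01621352 -0.53037507]
```

View pics/c7.png

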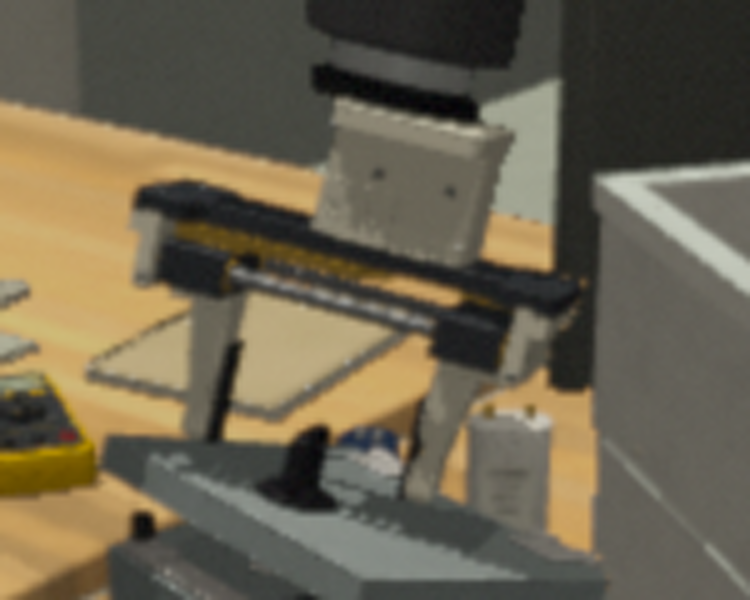

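The tips at (210,440) and (415,498) straddle the wing, with their midpoint within about 4 mm of the knob axis. Closing gently.

>>> apply_moves --jaw 1 --newtons 10 --steps '[{"translation": [-0.003,0.007,0],"rotation": [0,0,0]},{"translation": [-0.003,0.007,0],"rotation": [0,0,0]},{"translation": [-0.003,0.007,0],"rotation": [0,0,0]},{"translation": [-0.003,0.007,0],"rotation": [0,0,0]},{"translation": [-0.003,0.007,0],"rotation": [0,0,0]},{"translation": [-0.003,0.007,0],"rotation": [0,0,0]},{"translation": [-0.003,0.007,0],"rotation": [0,0,0]},{"translation": [-0.003,0.007,0],"rotation": [0,0,0]},{"translation": [-0.003,0.007,0],"rotation": [0,0,0]},{"translation": [-0.003,0.007,0],"rotation": [0,0,0]}]'

```text
t: 7.07
eef_pos: [0.4845, -0.2577, 0.1075]
ee_rot: [2.973, -0.23, -2.736]
force: [-0.1, -0.2, 0.1]
width: 0.0267
gripper_force: 0.0
```

Run:
```python
from h import *
e,r=now(); s=get_state();print(e,s['width'],s['force'],s['moment'],s['gripper_force'],s['q'])
print('tool-frame force',r.inv().apply(s['force']),r.inv().apply(s['moment']))
```

```text
[ 0.4845373  -0.25770841  0.10748845] 0.026662228534290407 [-0.11821441 -0.2394873   0.05615977] [-0.20754675 -0.88255919 -0.03243677] 0.0 [-0.15073853  0.41009426 -0.13614503 -0.02426699 -1.30769809 -1.02392098]
tool-frame force [ 0.21063143 -0.16949116 -0.03728113] [ 0.51761648 -0.74444375  0.03025229]
```

>>> apply_moves --newtons 20 --steps '[{"translation": [0,0,0],"rotation": [0,0,0]},{"translation": [0,0,0],"rotation": [0,0,0]},{"translation": [0,0,0],"rotation": [0,0,0]},{"translation": [0,0,0],"rotation": [0,0,0]},{"translation": [0,0,0],"rotation": [0,0,0]},{"translation": [0,0,0],"rotation": [0,0,0]},{"translation": [0,0,0],"rotation": [0,0,0]},{"translation": [0,0,0],"rotation": [0,0,0]},{"translation": [0,0,0],"rotation": [0,0,0]},{"translation": [0,0,0],"rotation": [0,0,0]}]'

```text
t: 7.9
eef_pos: [0.4846, -0.2578, 0.1075]
ee_rot: [2.974, -0.23, -2.736]
force: [0.6, -1.9, -1.4]
width: 0.0168
gripper_force: 20.0
```

```bash
cat > st.py <<'E'
from h import *
e,r=now(); s=get_state();print('t',s['t'],e.round(4),'w',s['width'].__round__(4),'F',s['force'].round(1),'M',s['moment'].round(2),'gf',round(s['gripper_force'],1),'q6',s['q'][5].round(2))
print('tool F',r.inv().apply(s['force']).round(1),'M',r.inv().apply(s['moment']).round(2))
E
python3 st.py
python3 - <<'E'
from h import *
e,r=now()
for g in(.95,.8,.6,.4,.2,.0,-.05):
  # relative turn about axis n through current TCP
  n=Rt(.285,0).apply([0,0,-1]); print(g,(np.degrees(n*(.95-g))/30).round(3))
E
```

```text
t 7.9 [ 0.4846 -0.2578  0.1075] w 0.0168 F [ 0.6 -1.9 -1.4] M [-0.83 -1.1   0.2 ] gf 20.0 q6 -1.02
tool F [-0.2 -2.2  1. ] M [ 1.21 -0.69 -0.03]
0.95 [ 0. -0.  0.]
0.8 [ 0.078 -0.019  0.275]
0.6 [ 0.183 -0.044  0.641]
0.4 [ 0.287 -0.069  1.008]
0.2 [ 0.392 -0.093  1.375]
0.0 [ 0.496 -0.118  1.741]
-0.05 [ 0.522 -0.125  1.833]
```

>>> apply_moves --steps '[{"translation": [0,0,0],"rotation": [0.02,-0.005,0.07]},{"translation": [0,0,0],"rotation": [0.04,-0.01,0.14]},{"translation": [0,0,0],"rotation": [0.06,-0.014,0.21]},{"translation": [0,0,0],"rotation": [0.08,-0.019,0.28]},{"translation": [0,0,0],"rotation": [0.1,-0.024,0.35]},{"translation": [0,0,0],"rotation": [0.12,-0.028,0.42]},{"translation": [0,0,0],"rotation": [0.14,-0.033,0.49]},{"translation": [0,0,0],"rotation": [0.157,-0.037,0.55]},{"translation": [0,0,0],"rotation": [0.157,-0.037,0.55]},{"translation": [0,0,0],"rotation": [0.157,-0.037,0.55]}]'

```text
t: 8.73
eef_pos: [0.4844, -0.2576, 0.1075]
ee_rot: [2.913, -0.171, -2.436]
force: [0.4, -0.4, 0.7]
width: 0.0168
gripper_force: 20.0
```

```bash
python3 st.py
```

```text
t 8.7333 [ 0.4844 -0.2576  0.1075] w 0.0168 F [ 0.4 -0.4  0.7] M [-0.36 -0.87  0.07] gf 20.0 q6 -0.72
tool F [ 0.1 -0.4 -0.8] M [ 0.84 -0.44 -0.03]
```

>>> apply_moves --steps '[{"translation": [0,0,0],"rotation": [0.02,-0.005,0.07]},{"translation": [0,0,0],"rotation": [0.04,-0.01,0.14]},{"translation": [0,0,0],"rotation": [0.06,-0.014,0.21]},{"translation": [0,0,0],"rotation": [0.08,-0.019,0.28]},{"translation": [0,0,0],"rotation": [0.1,-0.024,0.35]},{"translation": [0,0,0],"rotation": [0.12,-0.028,0.42]},{"translation": [0,0,0],"rotation": [0.14,-0.033,0.49]},{"translation": [0,0,0],"rotation": [0.157,-0.037,0.55]},{"translation": [0,0,0],"rotation": [0.157,-0.037,0.55]},{"translation": [0,0,0],"rotation": [0.157,-0.037,0.55]}]'

```text
t: 9.57
eef_pos: [0.4842, -0.2575, 0.1075]
ee_rot: [2.873, -0.096, -2.144]
force: [-0.8, 0.6, 1.2]
width: 0.0174
gripper_force: 20.0
```

```bash
python3 st.py
python3 - <<'E'
from h import *
im=grab_frame('scene');cv2.imwrite('pics/sc6.png',im)
# dark-blob around wing, in 5x-crop free pixels; text map
g=cv2.cvtColor(im,cv2.COLOR_BGR2GRAY)[190:218,275:312]
for r in g: print(' '.join('%3d'%v for v in r))
E
```

```text
t 9.5667 [ 0.4842 -0.2575  0.1075] w 0.0174 F [-0.8  0.6  1.2] M [ 0.19 -0.44 -0.12] gf 20.0 q6 -0.42
tool F [ 0.1  1.2 -0.9] M [ 0.25 -0.42  0.04]
107 102 116 135 154 150 120 105  98  99  99  98  98  96  79  51  85 127 160 169 142  80  31  14  24  61  89  97  99  98 100 110 146 167 166 155 140
100 101 102 104 108 107  93  90 105 106 101  98  99  89  60  57 128 163 172 169 119  54  21  17  30  71  94  99  97  97 101 122 154 154 139 123 107
124 129 116 113 104  96  86  87 105 110 102  99  97  65  36  62 139 167 173 165 111  45  19  20  33  76  94  98  98  98 104 125 134 124 108  94  92
170 169 149 146 131 108  88  84  98 103 100  99  94  61  32  73 150 171 172 151  91  34  15  24  45  78  94  97  99  99 103 112 105  97  93  90  89
177 176 173 173 168 139 101  86  86  95  99  97  96  71  38  51 120 155 166 142  82  27  16  25  61  87  95  97  98  95  93  93  91  92  89  87  88
179 178 177 176 171 134  95  85  88  96  98  98  95  73  40  26  54 102 145 109  52  20  16  31  72  90  96  97  96  91  90  82  82  85  87  88  87
179 179 178 177 170 124  90  85  90  96 101 101  97  82  48  18 
[... 2491 characters left out ...]
 115 105 105 106 105 103 103 101  92  86  86  86  85  86  85  86  86  85  74  73  73  72  72  73  77  76  74
 68  67  65  67  68  89  98 121 128 133 137 137 137 138 137 138 138 135 115 106 105 103  94  89  88  89  89  89  87  85  87  85  88  85  77  81  84
 68  67  67  67  70  88  94  97 105 112 133 141 141 141 140 139 140 140 138 137 137 135 115 106 104 105 105 103 102  92  87  89  88  89  88  87  88
 66  66  65  67  74  90  92  93  94  86 108 133 140 143 139 140 139 139 141 140 139 140 137 136 137 136 137 137 136 114 104 103 103 102 103 103 104
 67  67  66  69  86  92  93  95  92  95  95 102 107 137 138 140 139 139 139 139 138 138 140 140 140 140 139 139 137 137 136 136 135 135 136 135 134
```

The wing top is at row 196, filling the gap between the dark pads at cols 289–297, so it is gripped. I'll keep turning until the zero end is felt.

>>> apply_moves --steps '[{"translation": [0,0,0],"rotation": [0.02,-0.005,0.07]},{"translation": [0,0,0],"rotation": [0.04,-0.01,0.14]},{"translation": [0,0,0],"rotation": [0.06,-0.014,0.21]},{"translation": [0,0,0],"rotation": [0.08,-0.019,0.28]},{"translation": [0,0,0],"rotation": [0.1,-0.024,0.35]},{"translation": [0,0,0],"rotation": [0.12,-0.028,0.42]},{"translation": [0,0,0],"rotation": [0.13,-0.031,0.455]},{"translation": [0,0,0],"rotation": [0.13,-0.031,0.455]},{"translation": [0,0,0],"rotation": [0.13,-0.031,0.455]},{"translation": [0,0,0],"rotation": [0.13,-0.031,0.455]}]'

```text
t: 10.45
eef_pos: [0.484, -0.2575, 0.1075]
ee_rot: [2.857, -0.028, -1.904]
force: [-2.8, 2.5, 1.2]
width: 0.017
gripper_force: 20.0
```

```bash
python3 st.py
```

```text
t 10.45 [ 0.484  -0.2575  0.1075] w 0.017 F [-2.8  2.5  1.2] M [ 0.89  0.48 -0.27] gf 20.0 q6 -0.18
tool F [-1.4  3.6 -0.2] M [-0.75 -0.73  0.05]
```

>>> apply_moves --steps '[{"translation": [-0.004,-0.004,0],"rotation": [0,0,0]},{"translation": [-0.008,-0.006,0],"rotation": [0,0,0]},{"translation": [-0.012,-0.008,0],"rotation": [0,0,0]},{"translation": [-0.012,-0.008,0],"rotation": [0.02,-0.005,0.07]},{"translation": [-0.012,-0.008,0],"rotation": [0.04,-0.01,0.14]},{"translation": [-0.012,-0.008,0],"rotation": [0.06,-0.014,0.21]},{"translation": [-0.012,-0.008,0],"rotation": [0.06,-0.014,0.21]},{"translation": [-0.012,-0.008,0],"rotation": [0.06,-0.014,0.21]},{"translation": [-0.012,-0.008,0],"rotation": [0.06,-0.014,0.21]},{"translation": [-0.012,-0.008,0],"rotation": [0.06,-0.014,0.21]}]'

```text
t: 11.28
eef_pos: [0.4836, -0.2577, 0.1069]
ee_rot: [2.86, 0.007, -1.794]
force: [3.3, 11.1, -0.9]
width: 0.0174
gripper_force: 20.0
```

```bash
python3 st.py
```

```text
t 11.2833 [ 0.4836 -0.2577  0.1069] w 0.0174 F [ 3.3 11.1 -0.9] M [ 3.62 -2.11 -1.3 ] gf 20.0 q6 -0.06
tool F [-11.6  -1.    0.7] M [ 1.26 -4.19  0.13]
```

>>> apply_moves --steps '[{"translation": [0.006,0.01,0],"rotation": [0,0,0]},{"translation": [0.006,0.01,0],"rotation": [0,0,0]},{"translation": [0.006,0.01,0],"rotation": [0.01,-0.003,0.05]},{"translation": [0.006,0.01,0],"rotation": [0.02,-0.005,0.07]},{"translation": [0.006,0.01,0],"rotation": [0.03,-0.007,0.1]},{"translation": [0.006,0.01,0],"rotation": [0.04,-0.01,0.14]},{"translation": [0.006,0.01,0],"rotation": [0.04,-0.01,0.14]},{"translation": [0.006,0.01,0],"rotation": [0.04,-0.01,0.14]},{"translation": [0.006,0.01,0],"rotation": [0.04,-0.01,0.14]},{"translation": [0.006,0.01,0],"rotation": [0.04,-0.01,0.14]}]'

```text
t: 12.12
eef_pos: [0.4836, -0.2577, 0.1074]
ee_rot: [2.859, 0.026, -1.72]
force: [4.1, -3.8, -7.1]
width: 0.0168
gripper_force: 20.0
```

```bash
python3 st.py
```

```text
t 12.1167 [ 0.4836 -0.2577  0.1074] w 0.0168 F [ 4.1 -3.8 -7.1] M [-1.83 -2.8   0.05] gf 20.0 q6 0.02
tool F [ 3.3 -6.4  5.5] M [3.04 1.37 0.26]
```

The moment about the knob axis has climbed to 0.26 N m after about 1.0 rad, so the knob is at its zero end. I'll open slightly to release the stress, then re-grip.

Run:
```python
from h import *
e,r=now()
for a in(.25,.285,.31):print(a,(np.degrees((Rt(a,0)*r.inv()).as_rotvec())/30).round(3), (tip(a,14)+Rt(a,0).apply([0,0,BIAS])-e).round(4))
im=grab_frame('scene')
g=cv2.cvtColor(im,cv2.COLOR_BGR2GRAY).astype(int)
for u in(292,296,300):print(u,[(v,g[v,u]) for v in range(214,236)])
for a in(.25,.285,.31):
  print(a,[pix('scene',lid2w((-153,y,1.5),Bx,a)).round(1) for y in(-97,-60,-80)],pix('scene',lid2w((-153,-97,-15.5),Bx,a)).round(1))
```

```text
0.25 [-0.06  -0.052 -0.164] [ 0.0005 -0.0012 -0.0049]
0.285 [-0.047  0.014 -0.163] [ 0.0009 -0.0013 -0.001 ]
0.31 [-0.038  0.06  -0.162] [ 0.0013 -0.0014  0.0019]
292 [(214, np.int64(91)), (215, np.int64(89)), (216, np.int64(87)), (217, np.int64(88)), (218, np.int64(100)), (219, np.int64(120)), (220, np.int64(107)), (221, np.int64(93)), (222, np.int64(93)), (223, np.int64(93)), (224, np.int64(94)), (225, np.int64(92)), (226, np.int64(91)), (227, np.int64(91)), (228, np.int64(82)), (229, np.int64(49)), (230, np.int64(18)), (231, np.int64(20)), (232, np.int64(17)), (233, np.int64(21)), (234, np.int64(18)), (235, np.int64(22))]
296 [(214, np.int64(100)), (215, np.int64(119)), (216, np.int64(93)), (217, np.int64(88)), (218, np.int64(88)), (219, np.int64(104)), (220, np.int64(136)), (221, np.int64(136)), (222, np.int64(120)), (223, np.int64(98)), (224, np.int64(95)), (225, np.int64(95)), (226, np.int64(94)), (227, np.int64(93)), (228, np.int64(93)), (229, np.int64(93)), (230, np.int64(87)), (231, np.int64(64)), (232, np.int64(25)), (233, np.int64(17)), (234, np.int64(19)), (235, np.int64(18))]
300 [(214, np.int64(88)), (215, np.int64(87)), (216, np.int64(88)), (217, np.int64(88)), (218, np.int64(88)), (219, np.int64(104)), (220, np.int64(136)), (221, np.int64(138)), (222, np.int64(140)), (223, np.int64(141)), (224, np.int64(133)), (225, np.int64(97)), (226, np.int64(91)), (227, np.int64(91)), (228, np.int64(92)), (229, np.int64(93)), (230, np.int64(94)), (231, np.int64(91)), (232, np.int64(89)), (233, np.int64(77)), (234, np.int64(32)), (235, np.int64(20))]
0.25 [array([302.6, 228. ]), array([291.6, 221.9]), array([297.5, 225.2])] [300.9 235.7]
0.285 [array([303.2, 225.6]), array([292.1, 219.5]), array([298. , 222.8])] [301.3 233.3]
0.31 [array([303.6, 223.9]), array([292.6, 217.8]), array([298.5, 221.1])] [301.6 231.6]
```

>>> apply_moves --jaw 0.5 --steps '[{"translation": [0,0,0],"rotation": [-0.01,0.003,-0.05]},{"translation": [0,0,0],"rotation": [-0.02,0.005,-0.1]},{"translation": [0,0,0],"rotation": [-0.02,0.005,-0.1]},{"translation": [0,0,0],"rotation": [-0.02,0.005,-0.1]},{"translation": [0,0,0],"rotation": [-0.02,0.005,-0.1]},{"translation": [0,0,0],"rotation": [-0.02,0.005,-0.1]},{"translation": [0,0,0],"rotation": [-0.02,0.005,-0.1]},{"translation": [0,0,0],"rotation": [-0.02,0.005,-0.1]},{"translation": [0,0,0],"rotation": [-0.02,0.005,-0.1]},{"translation": [0,0,0],"rotation": [-0.02,0.005,-0.1]}]'

```text
t: 13.0
eef_pos: [0.483, -0.2572, 0.1075]
ee_rot: [2.857, 0.015, -1.772]
force: [0.8, 0.2, -0.2]
width: 0.0221
gripper_force: 0.0
```

```bash
python3 st.py
```

```text
t 13.0 [ 0.483  -0.2572  0.1075] w 0.0221 F [ 0.8  0.2 -0.2] M [-0.18 -0.77  0.04] gf 0.0 q6 -0.03
tool F [-0.3 -0.7  0. ] M [ 0.79  0.04 -0.05]
```

>>> apply_moves --jaw 1 --newtons 35 --steps '[{"translation": [0,0,0],"rotation": [-0.027,0.009,-0.06]},{"translation": [0,0,0],"rotation": [-0.027,0.009,-0.06]},{"translation": [0,0,0],"rotation": [-0.027,0.009,-0.06]},{"translation": [0,0,0],"rotation": [-0.027,0.009,-0.06]},{"translation": [0,0,0],"rotation": [-0.027,0.009,-0.06]},{"translation": [0,0,0],"rotation": [-0.027,0.009,-0.06]},{"translation": [0,0,0],"rotation": [-0.027,0.009,-0.06]},{"translation": [0,0,0],"rotation": [-0.027,0.009,-0.06]},{"translation": [0,0,0],"rotation": [-0.027,0.009,-0.06]},{"translation": [0,0,0],"rotation": [-0.027,0.009,-0.06]}]'

```text
t: 13.83
eef_pos: [0.4836, -0.2574, 0.1074]
ee_rot: [2.857, 0.001, -1.803]
force: [4.5, -1.8, -4.3]
width: 0.0162
gripper_force: 35.0
```

```bash
python3 st.py
python3 - <<'E'
from h import *
e,r=now(); H=lid2w((0,0,0),Bx,0); ax=R.from_euler('z',Bx[2]).apply([0,1,0])
E0=np.array(e)
for da in np.arange(.04,.36,.04):
  q=R.from_rotvec(-ax*da); tip=e  # reported TCP: rigid with lid, bias rides along tool axis
  print(da.round(2),((H+q.apply(e-H)-e)/.25).round(4),(np.degrees(-ax*da)/30).round(4))
E
```

```text
t 13.8333 [ 0.4836 -0.2574  0.1074] w 0.0162 F [ 4.5 -1.8 -4.3] M [-1.08 -2.97  0.13] gf 35.0 q6 -0.07
tool F [ 0.8 -5.8  2.8] M [ 3.14  0.39 -0.03]
0.04 [-0.0021  0.0005 -0.0184] [-0.0177 -0.0743 -0.    ]
0.08 [-0.0035  0.0008 -0.0368] [-0.0355 -0.1486 -0.    ]
0.12 [-0.0042  0.001  -0.0553] [-0.0532 -0.2229 -0.    ]
0.16 [-0.0042  0.001  -0.0738] [-0.0709 -0.2972 -0.    ]
0.2 [-0.0034  0.0008 -0.0923] [-0.0886 -0.3715 -0.    ]
0.24 [-0.002   0.0005 -0.1108] [-0.1064 -0.4459 -0.    ]
0.28 [ 2.000e-04 -1.000e-04 -1.292e-01] [-0.1241 -0.5202 -0.    ]
0.32 [ 0.0031 -0.0007 -0.1474] [-0.1418 -0.5945 -0.    ]
```

>>> apply_moves --steps '[{"translation": [0.003,-0.001,-0.01],"rotation": [-0.008,-0.035,0]},{"translation": [0.002,-0.001,-0.018],"rotation": [-0.014,-0.06,0]},{"translation": [0.002,-0.001,-0.026],"rotation": [-0.02,-0.085,0]},{"translation": [0.001,-0.001,-0.034],"rotation": [-0.027,-0.115,0]},{"translation": [0.001,-0.001,-0.042],"rotation": [-0.035,-0.145,0]},{"translation": [0,-0.001,-0.05],"rotation": [-0.042,-0.175,0]},{"translation": [0,-0.001,-0.056],"rotation": [-0.049,-0.205,0]},{"translation": [0,-0.001,-0.062],"rotation": [-0.056,-0.233,0]},{"translation": [0,-0.001,-0.068],"rotation": [-0.062,-0.26,0]},{"translation": [0,-0.001,-0.068],"rotation": [-0.062,-0.26,0]}]'

```text
t: 14.67
eef_pos: [0.4823, -0.2572, 0.0902]
ee_rot: [2.996, 0.001, -1.803]
force: [-1.4, 2.4, -1.4]
width: 0.0167
gripper_force: 35.0
```

```bash
python3 st.py
```

```text
t 14.6667 [ 0.4823 -0.2572  0.0902] w 0.0167 F [-1.4  2.4 -1.4] M [ 0.79  0.26 -0.16] gf 35.0 q6 -0.08
tool F [-2.   1.7  1.6] M [-0.44 -0.73  0.06]
```

>>> apply_moves --steps '[{"translation": [0,0,-0.002],"rotation": [-0.002,-0.008,0]},{"translation": [0,0,-0.004],"rotation": [-0.004,-0.016,0]},{"translation": [0,0,-0.006],"rotation": [-0.006,-0.024,0]},{"translation": [0,0,-0.008],"rotation": [-0.008,-0.032,0]},{"translation": [0,0,-0.01],"rotation": [-0.01,-0.04,0]},{"translation": [0,0,-0.012],"rotation": [-0.012,-0.048,0]},{"translation": [0,0,-0.014],"rotation": [-0.014,-0.056,0]},{"translation": [0,0,-0.016],"rotation": [-0.016,-0.064,0]},{"translation": [0,0,-0.018],"rotation": [-0.018,-0.074,0]},{"translation": [0,0,-0.018],"rotation": [-0.018,-0.074,0]}]'

```text
t: 15.5
eef_pos: [0.4825, -0.2572, 0.0857]
ee_rot: [3.034, 0.0, -1.803]
force: [-3.9, 3.2, 1.1]
width: 0.0167
gripper_force: 35.0
```

```bash
python3 st.py
```

```text
t 15.5 [ 0.4825 -0.2572  0.0857] w 0.0167 F [-3.9  3.2  1.1] M [ 1.26  0.97 -0.15] gf 35.0 q6 -0.09
tool F [-2.2  4.7 -0.6] M [-1.24 -1.01  0.04]
```

>>> apply_moves --steps '[{"translation": [-0.001,0.001,-0.002],"rotation": [-0.002,-0.008,0]},{"translation": [-0.002,0.0015,-0.004],"rotation": [-0.004,-0.016,0]},{"translation": [-0.002,0.0015,-0.006],"rotation": [-0.006,-0.024,0]},{"translation": [-0.002,0.0015,-0.008],"rotation": [-0.008,-0.032,0]},{"translation": [-0.002,0.0015,-0.01],"rotation": [-0.01,-0.04,0]},{"translation": [-0.002,0.0015,-0.012],"rotation": [-0.012,-0.048,0]},{"translation": [-0.002,0.0015,-0.014],"rotation": [-0.014,-0.056,0]},{"translation": [-0.002,0.0015,-0.016],"rotation": [-0.016,-0.064,0]},{"translation": [-0.002,0.0015,-0.018],"rotation": [-0.018,-0.074,0]},{"translation": [-0.002,0.0015,-0.018],"rotation": [-0.018,-0.074,0]}]'

```text
t: 16.33
eef_pos: [0.4829, -0.2572, 0.0815]
ee_rot: [3.077, -0.0, -1.803]
force: [0.3, 0.4, -1.5]
width: 0.0163
gripper_force: 35.0
```

```bash
python3 st.py
```

```text
t 16.3333 [ 0.4829 -0.2572  0.0815] w 0.0163 F [ 0.3  0.4 -1.5] M [ 0.04 -0.04 -0.09] gf 35.0 q6 -0.09
tool F [-0.4 -0.3  1.5] M [ 0.03 -0.05  0.09]
```

>>> apply_moves --steps '[{"translation": [0,0,-0.002],"rotation": [-0.002,-0.008,0]},{"translation": [0,0,-0.003],"rotation": [-0.003,-0.012,0]},{"translation": [0,0,-0.005],"rotation": [-0.005,-0.02,0]},{"translation": [0,0,-0.006],"rotation": [-0.006,-0.024,0]},{"translation": [0,0,-0.008],"rotation": [-0.008,-0.032,0]},{"translation": [0,0,-0.01],"rotation": [-0.01,-0.04,0]},{"translation": [0,0,-0.012],"rotation": [-0.012,-0.048,0]},{"translation": [0,0,-0.014],"rotation": [-0.013,-0.056,0]},{"translation": [0,0,-0.014],"rotation": [-0.013,-0.056,0]},{"translation": [0,0,-0.014],"rotation": [-0.013,-0.056,0]}]'

```text
t: 17.17
eef_pos: [0.4832, -0.2573, 0.0783]
ee_rot: [3.107, -0.0, -1.803]
force: [2.1, -0.9, 1.4]
width: 0.0167
gripper_force: 35.0
```

```bash
python3 st.py
```

```text
t 17.1667 [ 0.4832 -0.2573  0.0783] w 0.0167 F [ 2.1 -0.9  1.4] M [-0.29 -0.93 -0.04] gf 35.0 q6 -0.1
tool F [ 0.4 -2.2 -1.5] M [0.98 0.07 0.04]
```

>>> apply_moves --steps '[{"translation": [0,0,-0.002],"rotation": [-0.002,-0.008,0]},{"translation": [0,0,-0.003],"rotation": [-0.003,-0.012,0]},{"translation": [0,0,-0.005],"rotation": [-0.005,-0.02,0]},{"translation": [0,0,-0.006],"rotation": [-0.006,-0.024,0]},{"translation": [0,0,-0.007],"rotation": [-0.007,-0.028,0]},{"translation": [0,0,-0.008],"rotation": [-0.008,-0.032,0]},{"translation": [0,0,-0.009],"rotation": [-0.009,-0.037,0]},{"translation": [0,0,-0.009],"rotation": [-0.009,-0.037,0]},{"translation": [0,0,-0.009],"rotation": [-0.009,-0.037,0]},{"translation": [0,0,-0.009],"rotation": [-0.009,-0.037,0]}]'

```text
t: 18.0
eef_pos: [0.4834, -0.2573, 0.0761]
ee_rot: [3.127, -0.0, -1.803]
force: [4.4, -1.8, 3.9]
width: 0.0164
gripper_force: 35.0
```

```bash
python3 st.py
```

```text
t 18.0 [ 0.4834 -0.2573  0.0761] w 0.0164 F [ 4.4 -1.8  3.9] M [-0.61 -1.82 -0.06] gf 35.0 q6 -0.1
tool F [ 0.7 -4.6 -3.9] M [1.91 0.18 0.07]
```

The buffers are engaged: force is rising about 1 N/mm. I'll go on in small steps, easing the sideways force.

>>> apply_moves --steps '[{"translation": [0.001,0,-0.001],"rotation": [-0.001,-0.004,0]},{"translation": [0.002,-0.001,-0.003],"rotation": [-0.003,-0.012,0]},{"translation": [0.0025,-0.001,-0.005],"rotation": [-0.005,-0.02,0]},{"translation": [0.0025,-0.001,-0.006],"rotation": [-0.006,-0.024,0]},{"translation": [0.003,-0.001,-0.007],"rotation": [-0.007,-0.028,0]},{"translation": [0.003,-0.001,-0.008],"rotation": [-0.008,-0.032,0]},{"translation": [0.003,-0.001,-0.009],"rotation": [-0.009,-0.037,0]},{"translation": [0.003,-0.001,-0.009],"rotation": [-0.009,-0.037,0]},{"translation": [0.003,-0.001,-0.009],"rotation": [-0.009,-0.037,0]},{"translation": [0.003,-0.001,-0.009],"rotation": [-0.009,-0.037,0]}]'

```text
t: 18.83
eef_pos: [0.4838, -0.2574, 0.0738]
ee_rot: [-3.137, -0.0, -1.803]
force: [4.7, -0.3, 6.4]
width: 0.0167
gripper_force: 35.0
```

```bash
python3 st.py
```

```text
t 18.8333 [ 0.4838 -0.2574  0.0738] w 0.0167 F [ 4.7 -0.3  6.4] M [-0.34 -1.53 -0.06] gf 35.0 q6 -0.1
tool F [-0.8 -4.7 -6.3] M [ 1.56 -0.02  0.06]
```

>>> apply_moves --steps '[{"translation": [0.001,0,-0.001],"rotation": [-0.001,-0.003,0]},{"translation": [0.001,0,-0.001],"rotation": [-0.001,-0.005,0]},{"translation": [0.002,0,-0.002],"rotation": [-0.002,-0.008,0]},{"translation": [0.002,0,-0.003],"rotation": [-0.003,-0.012,0]},{"translation": [0.002,0,-0.004],"rotation": [-0.004,-0.015,0]},{"translation": [0.002,0,-0.005],"rotation": [-0.005,-0.02,0]},{"translation": [0.002,0,-0.0055],"rotation": [-0.005,-0.022,0]},{"translation": [0.002,0,-0.0055],"rotation": [-0.005,-0.022,0]},{"translation": [0.002,0,-0.0055],"rotation": [-0.005,-0.022,0]},{"translation": [0.002,0,-0.0055],"rotation": [-0.005,-0.022,0]}]'

```text
t: 19.67
eef_pos: [0.4842, -0.2575, 0.0733]
ee_rot: [-3.125, -0.001, -1.803]
force: [0.9, 0.8, 13.5]
width: 0.0167
gripper_force: 35.1
```

```bash
python3 st.py
```

```text
t 19.6667 [ 0.4842 -0.2575  0.0733] w 0.0167 F [ 0.9  0.8 13.5] M [ 0.29 -0.56 -0.01] gf 35.1 q6 -0.1
tool F [ -1.   -0.9 -13.5] M [ 0.48 -0.41  0.02]
```

The stops are met: z held at 0.0733 while Fz jumped to 13.5 N. Holding with slightly less force, I'll turn clockwise.

>>> apply_moves --steps '[{"translation": [0,0,0.001],"rotation": [0,0,-0.05]},{"translation": [0,0,0.001],"rotation": [0.001,0,-0.12]},{"translation": [0,0,0.001],"rotation": [0.002,0,-0.19]},{"translation": [0,0,0.001],"rotation": [0.004,0,-0.26]},{"translation": [0,0,0.001],"rotation": [0.005,0,-0.33]},{"translation": [0,0,0.001],"rotation": [0.006,0,-0.4]},{"translation": [0,0,0.001],"rotation": [0.007,0,-0.47]},{"translation": [0,0,0.001],"rotation": [0.008,0,-0.54]},{"translation": [0,0,0.001],"rotation": [0.01,-0.002,-0.6]},{"translation": [0,0,0.001],"rotation": [0.01,-0.002,-0.6]}]'

```text
t: 20.5
eef_pos: [0.4843, -0.2576, 0.0733]
ee_rot: [-3.126, 0.005, -2.119]
force: [3.3, -0.2, 9.3]
width: 0.0164
gripper_force: 35.0
```

```bash
python3 st.py
```

```text
t 20.5 [ 0.4843 -0.2576  0.0733] w 0.0164 F [ 3.3 -0.2  9.3] M [-0.01 -0.95 -0.03] gf 35.0 q6 -0.42
tool F [-1.6 -3.1 -9.3] M [ 0.81 -0.49  0.04]
```

>>> apply_moves --steps '[{"translation": [0.001,0,-0.001],"rotation": [0,0,-0.05]},{"translation": [0.001,0,-0.001],"rotation": [0.001,0,-0.1]},{"translation": [0.001,0,-0.001],"rotation": [0.002,0,-0.16]},{"translation": [0.001,0,-0.001],"rotation": [0.004,0,-0.22]},{"translation": [0.001,0,-0.001],"rotation": [0.005,0,-0.28]},{"translation": [0.001,0,-0.001],"rotation": [0.006,0,-0.34]},{"translation": [0.001,0,-0.001],"rotation": [0.007,0,-0.4]},{"translation": [0.001,0,-0.001],"rotation": [0.008,0,-0.45]},{"translation": [0.001,0,-0.001],"rotation": [0.008,-0.002,-0.5]},{"translation": [0.001,0,-0.001],"rotation": [0.008,-0.002,-0.5]}]'

```text
t: 21.33
eef_pos: [0.4846, -0.2577, 0.0732]
ee_rot: [-3.127, 0.009, -2.38]
force: [2.6, -1.7, 11.5]
width: 0.0166
gripper_force: 35.0
```

```bash
python3 st.py
```

```text
t 21.3333 [ 0.4846 -0.2577  0.0732] w 0.0166 F [ 2.6 -1.7 11.5] M [-0.01 -0.7   0.01] gf 35.0 q6 -0.68
tool F [ -0.8  -3.2 -11.5] M [ 0.5  -0.5  -0.01]
```

>>> apply_moves --steps '[{"translation": [0.001,0,0],"rotation": [0,0,-0.05]},{"translation": [0.001,0,0],"rotation": [0.001,0,-0.12]},{"translation": [0.001,0,0],"rotation": [0.002,0,-0.19]},{"translation": [0.001,0,0],"rotation": [0.004,0,-0.26]},{"translation": [0.001,0,0],"rotation": [0.005,0,-0.33]},{"translation": [0.001,0,0],"rotation": [0.006,0,-0.4]},{"translation": [0.001,0,0],"rotation": [0.007,0,-0.47]},{"translation": [0.001,0,0],"rotation": [0.008,0,-0.54]},{"translation": [0.001,0,0],"rotation": [0.01,-0.002,-0.6]},{"translation": [0.001,0,0],"rotation": [0.01,-0.002,-0.6]}]'

```text
t: 22.17
eef_pos: [0.4847, -0.2578, 0.0733]
ee_rot: [-3.131, 0.014, -2.695]
force: [2.3, -1.1, 11.1]
width: 0.0165
gripper_force: 35.0
```

```bash
python3 st.py
```

```text
t 22.1667 [ 0.4847 -0.2578  0.0733] w 0.0165 F [ 2.3 -1.1 11.1] M [-0.27 -0.68  0.02] gf 35.0 q6 -0.99
tool F [ -1.7  -2.  -11.1] M [ 0.54 -0.5  -0.02]
```

g ≈ 0.88 with no catch, so I'll keep turning.

>>> apply_moves --steps '[{"translation": [0.001,0,0],"rotation": [0,0,-0.05]},{"translation": [0.001,0,0],"rotation": [0.001,0,-0.12]},{"translation": [0.001,0,0],"rotation": [0.002,0,-0.19]},{"translation": [0.001,0,0],"rotation": [0.004,0,-0.26]},{"translation": [0.001,0,0],"rotation": [0.005,0,-0.33]},{"translation": [0.001,0,0],"rotation": [0.006,0,-0.4]},{"translation": [0.001,0,0],"rotation": [0.007,0,-0.47]},{"translation": [0.001,0,0],"rotation": [0.008,0,-0.54]},{"translation": [0.001,0,0],"rotation": [0.01,-0.002,-0.6]},{"translation": [0.001,0,0],"rotation": [0.01,-0.002,-0.65]}]'

```text
t: 23.0
eef_pos: [0.4848, -0.258, 0.0733]
ee_rot: [-3.136, 0.016, -3.035]
force: [1.9, -2.5, 12.1]
width: 0.0166
gripper_force: 35.0
```

```bash
python3 st.py
```

```text
t 23.0 [ 0.4848 -0.258   0.0733] w 0.0166 F [ 1.9 -2.5 12.1] M [-0.9  -0.52  0.06] gf 35.0 q6 -1.33
tool F [ -1.8  -2.7 -12.1] M [ 0.95 -0.42 -0.08]
```

>>> apply_moves --steps '[{"translation": [0,0,0.0005],"rotation": [0,0,-0.05]},{"translation": [0,0,0.0005],"rotation": [0.001,0,-0.1]},{"translation": [0,0,0.0005],"rotation": [0.002,0,-0.15]},{"translation": [0,0,0.0005],"rotation": [0.003,0,-0.2]},{"translation": [0,0,0.0005],"rotation": [0.004,0,-0.25]},{"translation": [0,0,0.0005],"rotation": [0.005,0,-0.3]},{"translation": [0,0,0.0005],"rotation": [0.006,0,-0.35]},{"translation": [0,0,0.0005],"rotation": [0.007,0,-0.4]},{"translation": [0,0,0.0005],"rotation": [0.008,-0.001,-0.45]},{"translation": [0,0,0.0005],"rotation": [0.008,-0.001,-0.45]}]'

```text
t: 23.83
eef_pos: [0.4848, -0.2581, 0.0733]
ee_rot: [-3.14, 0.017, 3.013]
force: [2.2, -3.5, 11.1]
width: 0.0168
gripper_force: 35.0
```

```bash
python3 st.py
```

```text
t 23.8333 [ 0.4848 -0.2581  0.0733] w 0.0168 F [ 2.2 -3.5 11.1] M [-1.27 -0.62 -0.04] gf 35.0 q6 -1.57
tool F [ -2.8  -3.2 -11.1] M [ 1.18 -0.78  0.02]
```

>>> apply_moves --steps '[{"translation": [0,0,0],"rotation": [0,0,-0.03]},{"translation": [0,0,0],"rotation": [0.001,0,-0.06]},{"translation": [0,0,0],"rotation": [0.001,0,-0.09]},{"translation": [0,0,0],"rotation": [0.002,0,-0.12]},{"translation": [0,0,0],"rotation": [0.003,0,-0.15]},{"translation": [0,0,0],"rotation": [0.003,0,-0.18]},{"translation": [0,0,0],"rotation": [0.003,0,-0.2]},{"translation": [0,0,0],"rotation": [0.003,0,-0.2]},{"translation": [0,0,0],"rotation": [0.003,0,-0.2]},{"translation": [0,0,0],"rotation": [0.003,0,-0.2]}]'

```text
t: 24.67
eef_pos: [0.4847, -0.2582, 0.0733]
ee_rot: [3.141, 0.016, 2.91]
force: [1.6, -4.0, 10.0]
width: 0.0165
gripper_force: 35.0
```

```bash
python3 st.py
```

```text
t 24.6667 [ 0.4847 -0.2582  0.0733] w 0.0165 F [ 1.6 -4.  10. ] M [-1.39 -0.64  0.33] gf 35.0 q6 -1.67
tool F [ -2.7  -3.5 -10. ] M [ 1.21 -0.94 -0.35]
```

The moment is −0.35 N m after 1.57 rad of turn, so the knob is at its locked end. I'll ease off gently and then open.

>>> apply_moves --steps '[{"translation": [0,0,0.001],"rotation": [0,0,0.03]},{"translation": [0,0,0.002],"rotation": [0,0,0.06]},{"translation": [0,0,0.003],"rotation": [0,0,0.08]},{"translation": [0,0,0.004],"rotation": [0,0,0.1]},{"translation": [0,0,0.005],"rotation": [0,0,0.1]},{"translation": [0,0,0.006],"rotation": [0,0,0.1]},{"translation": [0,0,0.007],"rotation": [0,0,0.1]},{"translation": [0,0,0.008],"rotation": [0,0,0.1]},{"translation": [0,0,0.008],"rotation": [0,0,0.1]},{"translation": [0,0,0.008],"rotation": [0,0,0.1]}]'

```text
t: 25.5
eef_pos: [0.4849, -0.2581, 0.0744]
ee_rot: [3.141, 0.016, 2.962]
force: [5.6, -5.5, 3.5]
width: 0.0165
gripper_force: 35.0
```

```bash
python3 st.py
```

```text
t 25.5 [ 0.4849 -0.2581  0.0744] w 0.0165 F [ 5.6 -5.5  3.5] M [-2.18 -1.79  0.06] gf 35.0 q6 -1.62
tool F [-6.6 -4.4 -3.4] M [ 1.82 -2.15 -0.09]
```

Lateral preload is about 7 N. I'll ease that too, then open.

>>> apply_moves --jaw -0.2 --steps '[{"translation": [0.002,-0.002,0.001],"rotation": [0,0,0]},{"translation": [0.003,-0.003,0.001],"rotation": [0,0,0]},{"translation": [0.003,-0.003,0.001],"rotation": [0,0,0]},{"translation": [0.003,-0.003,0.001],"rotation": [0,0,0]},{"translation": [0.003,-0.003,0.001],"rotation": [0,0,0]},{"translation": [0.003,-0.003,0.001],"rotation": [0,0,0]},{"translation": [0.003,-0.003,0.001],"rotation": [0,0,0]},{"translation": [0.003,-0.003,0.001],"rotation": [0,0,0]},{"translation": [0.003,-0.003,0.001],"rotation": [0,0,0]},{"translation": [0.003,-0.003,0.001],"rotation": [0,0,0]}]'

```text
t: 26.33
eef_pos: [0.4853, -0.2581, 0.0745]
ee_rot: [3.14, 0.015, 2.961]
force: [0.1, 0.7, -0.7]
width: 0.0526
gripper_force: 0.0
```

>>> apply_moves --steps '[{"translation": [0,0,0.02],"rotation": [0,0,0]},{"translation": [0,0,0.06],"rotation": [0,0,0]},{"translation": [0,0,0.12],"rotation": [0,0,0]},{"translation": [0,0,0.2],"rotation": [0,0,0]},{"translation": [0,0,0.28],"rotation": [0,0,0]},{"translation": [0,0,0.36],"rotation": [0,0,0]},{"translation": [0,0,0.44],"rotation": [0,0,0]},{"translation": [0,0,0.5],"rotation": [0,0,0]},{"translation": [0,0,0.54],"rotation": [0,0,0]},{"translation": [0,0,0.54],"rotation": [0,0,0]}]'

```text
t: 27.17
eef_pos: [0.4865, -0.2586, 0.2126]
ee_rot: [3.14, 0.02, 2.962]
force: [0.6, 0.5, 1.0]
width: 0.0526
gripper_force: 0.0
```

```bash
python3 st.py
python3 - <<'E'
from h import *
im=grab_frame('scene');cv2.imwrite('pics/sc9.png',im);g=cv2.cvtColor(im,cv2.COLOR_BGR2GRAY).astype(int)
for y in(-60,-80):
  for a in(-.02,0,.03,.08):print(y,a,pix('scene',lid2w((-153,y,1.5),Bx,a)).round(1))
for u in(288,294):print(u,[(v,int(g[v,u])) for v in range(222,246)])
# wing mask: dark pixels in lid region
m=(g<45).astype(np.uint8); m[:205]=0;m[240:]=0;m[:,:270]=0;m[:,330:]=0
n,l,s,c=cv2.connectedComponentsWithStats(m);print(s[1:][s[1:,4]>15],c[1:][s[1:,4]>15].round(1))
for gg in(0,.8,1.2,1.5):
  d=np.array([np.sin(gg),np.cos(gg),0])*23;print(gg,[pix('scene',lid2w(np.array([-113,0,36.5])+k*d,Bx,-.01)).round(1) for k in(1,-1)])
E
```

```text
t 27.1667 [ 0.4865 -0.2586  0.2126] w 0.0526 F [0.6 0.5 1. ] M [-0.07 -0.02  0.05] gf 0.0 q6 -1.62
tool F [-0.5  0.6 -1. ] M [ 0.07 -0.04 -0.05]
-60 -0.02 [289.7 239.6]
-60 0 [289.7 238.3]
-60 0.03 [289.7 236.4]
-60 0.08 [289.9 233.2]
-80 -0.02 [295.4 243.1]
-80 0 [295.5 241.8]
-80 0.03 [295.5 239.9]
-80 0.08 [295.7 236.6]
288 [(222, 27), (223, 32), (224, 32), (225, 24), (226, 57), (227, 106), (228, 128), (229, 139), (230, 143), (231, 143), (232, 142), (233, 141), (234, 142), (235, 142), (236, 143), (237, 138), (238, 93), (239, 65), (240, 65), (241, 65), (242, 65), (243, 66), (244, 64), (245, 60)]
294 [(222, 26), (223, 30), (224, 48), (225, 78), (226, 123), (227, 138), (228, 140), (229, 141), (230, 142), (231, 143), (232, 143), (233, 140), (234, 140), (235, 141), (236, 143), (237, 143), (238, 144), (239, 143), (240, 140), (241, 127), (242, 84), (243, 69), (244, 67), (245, 68)]
[[279 208  16  18 239]] [[287. 217.]]
0 [array([281.3, 206.9]), array([293.6, 213.6])]
0.8 [array([288.8, 206.1]), array([285.8, 214.5])]
1.2 [array([292.5, 206.6]), array([282., 214.])]
1.5 [array([294.9, 207.4]), array([279.6, 213.1])]
```

The lid edge stays at about −0.01 rad, below the buffers' rest height, so the tongue is holding it. The gripper is clear.

```bash
python3 -c "
from station import *
print(job_done())"
```

```text
the job is handed in; nothing more can be done
None
```

The lid is shut and locked: it met its stops at about 13.5 N on the wrist, the knob was turned to its felt end, and with the gripper clear the lid stayed down at about −0.01 rad. I handed the job in at about 27 s; no verdict came back.

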